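# Hold a spring clip open over a brass blank in the vice

### The job

Take the larger spring clip off the plier rack by squeezing its handles, and lower it, jaws spread, squarely over the middle of the top edge of the brass plate standing in the vice, gently feeling for where the clip's coil comes to rest on the edge. Finish while still holding it there: handles squeezed fully so the clip gapes wide, coil bearing lightly on the edge, a jaw on each side and neither touching the plate, so that I can slip the copper template in beside it. Leave everything else where it is.

Things in the scene. Friction and masses are not known exactly. Their poses are not given: they have to be found in the camera images.
- clip: Larger spring clip on the rack, steel, black rubber handles and noses, 105 mm tall, 110 g, gripping the rail, handles up. Origin: hinge, centre of its coil (radius 8 mm, 14 mm long), the stop that an edge between the jaws meets: home, it is 8 mm above the edge. y: hinge axis, level. This body is the lever on the +x side: as the clip opens, x and z turn about y by half the joint's change.
- clip_lever (a joint): Opening of the larger clip, rad: 0 jaws shut, 0.14 at the start on the rail, 0.60 at its stop. Squeezing the handles together spreads the jaws. Spring: 7 N on each handle at the start, 11 N at the stop. Handles reach 60 mm above the hinge, 22 mm wide along it, flaring upward: over their outsides 52 mm near the top at the start, 24 mm and parallel at the stop.
- clip_jaw_a (a point): Centre of the nose of the larger clip's jaw on its +x side: a rubber roll 8 mm thick and 18 mm long (along y), 42 mm below the hinge. Gap between the two noses: 6 mm at the start, 17 mm at 0.42 rad, 24 mm at 0.60 rad.
- clip_jaw_b (a point): Centre of the nose, same size, of the larger clip's other jaw (the -x side).
- plate_edge (a point): Middle of the top edge of the brass plate, 70 mm wide and 3 mm thick, standing upright between the vice jaws and clamped fast. Origin on the edge itself; x: square to the plate's faces; y: level along the edge; z: up. The edge stands 54 to 66 mm above the vice jaws, 124 to 136 mm above the bench.
- vice: Small grey bench vice, bolted down, 160 mm long along x and 75 mm wide, jaw tops 70 mm above the bench, jaws 64 mm wide along y. Origin on the bench under the plate; the screw and its bar point to -x (reaching 75 mm from the origin), the body behind reaches 80 mm to +x.
- rack: Plier rack, screwed down: foot 90 (x) by 250 (y) by 15 mm, end cheeks 108 mm high, one upright flat steel rail along y, 6 mm thick and 50 mm deep, its top 100 mm above the bench. Origin on the bench under the rail's middle. The larger clip, the smaller clip and the pliers sit on the rail 75 mm apart, in any order.
- small_clip: The smaller spring clip on the rail, same make, 69 mm tall. Leave it. Origin in its coil.
- pliers: Flat-nose pliers hung astride the rail, jaws up, handles down, reaching 52 mm above the rail. Leave them. Origin on the rail's top.
- template: Flat copper template 38 by 60 by 4 mm lying on the bench in front of the rack. Leave it. Origin under its middle.
- file: Flat file with a wooden handle, 230 mm long, lying between the rack and the vice. Leave it.
- dish: Small white dish, 64 mm across and 22 mm high, beside the vice. Leave it.
- hammer: Wooden-handled hammer, 240 mm long, lying towards the far side of the bench. Leave it.
- firebrick: Pale soldering half firebrick 114 by 114 by 64 mm, far right of the bench. Leave it.
- flux: Small white bottle, 44 mm across and 85 mm high, far left of the bench. Leave it.
- plate: The brass plate of plate_edge: 3 mm (x) by 70 mm (y) by 90 mm, origin in the middle of its lower edge, hidden between the vice jaws.

How it is judged:
On the way:
1. the larger clip, squeezed open, is lifted clear of the rack in the gripper (contact force between the fingers and clip above 3 N and value of joint clip_lever above 0.25 rad and contact force between clip and rack below 0.05 N and height (world z) of clip above 0.15 m), for 0.1 s.
At the end, for the whole second after the job is handed in: Larger clip held still by the fingers, opened 0.42 rad or more; coil on the plate edge with 0.3 to 25 N, home within 3 mm; hinge within 6 mm of the plate's plane, 15 mm of the edge's middle, 0.2 rad of its direction; a jaw on each side, noses 1 mm or more clear of the plate (value of joint clip_lever above 0.42 rad and contact force between the fingers and clip above 5 N and contact force between clip and plate between 0.3 and 25 N and x of clip in the frame of plate_edge between -0.006 and 0.006 m and y of clip in the frame of plate_edge between -0.015 and 0.015 m and z of clip in the frame of plate_edge between 0.003 and 0.011 m and angle between the y axis of clip and the y axis of plate_edge, either way round below 0.2 rad and ((x of clip_jaw_a in the frame of plate_edge above 0.0065 m and x of clip_jaw_b in the frame of plate_edge below -0.0065 m) or (x of clip_jaw_a in the frame of plate_edge below -0.0065 m and x of clip_jaw_b in the frame of plate_edge above 0.0065 m)) and linear speed of clip below 0.02 m/s); the arm keeps its last pose, push and grip.
It fails at once if the clip is driven hard against the plate (over 30 N) (contact force between clip and plate above 30 N).
It fails at once if one of the smaller spring clip, the pliers, the copper template, the file is moved over 20 mm (distance of any of small_clip, pliers, template, file from where it was at the start of the episode above 0.02 m).
It fails at once if one of the dish, the hammer, the firebrick, the flux bottle is moved over 20 mm (distance of any of dish, hammer, firebrick, flux from where it was at the start of the episode above 0.02 m).
It also fails if it takes over 37 s, if anything falls off the work surface, if the arm or the gripper's body presses on something with over 40 N, if the wrist force passes 120 N, or if a joint passes its speed limit or range.

### The arm

A 6-joint arm with a two-finger parallel gripper is mounted at the origin on the work surface. World frame = base frame: x ahead of the robot, y to its left, z up, the work surface at z = 0. Lengths are in m, angles in rad, forces in N, time in s.
With the tool pointing down it reaches from about 0.325 to 0.85 m from the base axis. Payload 15.5 kg.
Tool frame: the origin (TCP) lies midway between the tips of the shut fingers; the grasp point (between the pads) lies 19 mm behind it; z points along the fingers, y is the line along which they close (so a half turn about z gives the same grasp; the last joint's range is limited). The gripper opens to 91 mm and grips with 3 to 60 N. Pads are 32 mm wide; open, the fingers measure 118 mm over their backs; the gripper's body (76 mm by 178 mm) begins 60 mm behind the grasp point.
Start: joints at [1.153, 0.494, 1.345, -0, 1.302, -0.096], TCP at [0.198, 0.593, 0.214] pointing down, gripper open.
Joint ranges: [-2.91, 2.91], [-0.82, 2.16], [0.22, 2.67], [-1.22, 4.37], [0.12, 2.79], [-3.08, 3.08]. Speed limits (rad/s): [1.89, 1.89, 2.57, 3.01, 3.01, 3.01].

### API

Orientations are given as a unit quaternion [x, y, z, w].
In Python, from cell import robot, camrig gives the robot as it stands (robot), with the cameras (camrig).
- The arm moves only by the tool creep_tool, called after "Emit:" by a JSON object that holds its "fn" and its "kwargs". Schema: {"type":"object","properties":{"deltas":{"type":"array","items":{"type":"array","items":{"type":"number"},"minItems":5,"maxItems":5},"minItems":1,"maxItems":20},"grip_force":{"type":"number"},"only":{"type":"string"},"quiet":{"type":"boolean"},"lines":{"type":"string"}},"required":["deltas"],"additionalProperties":false}. deltas is a list of rows, 1 to 20 of them, each of 5 numbers: the finger opening in m, then dx, dy, dz in shares of the most that a row can go, 1 being 50 mm, then a turn about the tool's z in shares of 4 rad (1.0 is 4 rad); each row shifts and turns the commanded pose from where the row before left it, along the tool's axes as they then stand; what a row does not reach is not made up. A row lasts 1/10 s, in which the tool goes at most 0.05 m and 0.15 rad, less where a joint would pass 70% of its speed; a pose out of reach is approached as far as the arm can. The fingers move at their own pace and stop on an object; grip_force is the grip in N (left out, the last holds). Time passes only in rows, so rows that do not move let the fingers close. The tool returns the time, the measured TCP pose, the force, the opening and the grip force at its end. only (a regular expression) keeps the lines of the reply that match it, lines (a string "A,B") keeps lines A to B, and quiet returns only ok. Shift and turn numbers lie between -1 and 1, and a call with a number outside is refused. Input that does not fit is refused with a message, and nothing moves.
- robot.get_state(): the state, without advancing time (a new reading comes with each control period).
- camrig.snapshot(name): name is "side" or "top"; returns a dict with "image" (384x512x3 uint8, red, green, blue), "fx", "fy", "cx", "cy" (pixels), "R" (3x3) and "t" (3): a world point X has camera coordinates R X + t. Camera axes: x right, y down, z forward; pixel columns grow to the right and rows downward; lengths in m; the calibration is good to about 2 mm. A picture is of the moment at which its call begins. There is no depth.
- robot.finish_job(): hands the job in; it is judged then, once.
The state is a dict: "time_s": time; "q": joint angles; "dq": joint speeds; "tau": joint torques, N m; "eef_pos": TCP position; "tcp_rot": TCP orientation; "force": force on the tool from outside, world axes, zero at the start; "torque": the same for the moment, N m; "opening": finger opening in m; "grasp_force": force on a finger pad.
Only numpy, scipy, OpenCV 4.12 (cv2) and the standard library are available. Lean on these libraries where they do the work, as an engineer would, in place of code of your own. Each camera call takes 0.05 s, during which the arm holds its last target. There are 200 camera calls.

## Working session

There is one attempt and no reset: what is moved stays moved. The work goes in short steps, Python scripts to look and compute and a tool call to move; the robot and the scene stay as the last step left them, time stands still between calls to the robot, and variables do not carry over. Pictures are saved under pics/ and viewed, at most 10 in all, crops included, and the job is handed in when it is done.

```bash
ls; mkdir -p pics; python3 - <<'E'
from cell import robot, camrig
import cv2,pickle,numpy as np
d={}
for n in("side","top"):
    s=camrig.snapshot(n);d[n]=s
    cv2.imwrite(f"pics/{n}0.png",cv2.resize(s["image"][:,:,::-1],(800,600),interpolation=cv2.INTER_CUBIC))
    print(n,s["fx"],s["fy"],s["cx"],s["cy"],np.round(s["R"],3).tolist(),np.round(s["t"],3).tolist(), np.round(-np.array(s["R"]).T@np.array(s["t"]),3))
pickle.dump(d,open("s0.pkl","wb"))
print(robot.get_state())
E
```

```text
cell.py
pics
side 424.01482428681766 424.01482428681766 259.0105791507948 196.76498470317736 [[0.68, -0.733, -0.01], [-0.489, -0.443, -0.752], [0.546, 0.516, -0.66]] [-0.443, 0.361, 0.795] [ 0.043 -0.575  0.791]
top 422.859191001632 422.859191001632 257.3607311189894 191.1393716040875 [[0.007, -1.0, 0.011], [-0.999, -0.008, -0.046], [0.046, -0.011, -0.999]] [-0.022, 0.606, 1.275] [ 0.547 -0.004  1.302]
{'time_s': 0.1, 'q': array([ 1.15350175e+00,  4.94109168e-01,  1.34606062e+00, -4.11511372e-05,
        1.30247952e+00, -9.54848289e-02]), 'dq': array([-0.00229892, -0.00215945, -0.00239972,  0.00068216,  0.00041617,
       -0.00124727]), 'tau': array([ 1.34796697e-03, -8.80243921e+01, -3.82543766e+01,  7.07840826e-02,
        4.82430740e-02, -5.62285459e-05]), 'eef_pos': array([0.19754357, 0.59260999, 0.21340817]), 'tcp_rot': array([ 1.60206040e-01,  9.87083454e-01, -5.16086054e-04, -1.14790044e-04]), 'force': array([ 0.17319377, -0.45931179, -0.54877466]), 'torque': array([-0.04567247,  0.04664568, -0.01842146]), 'grasp_force': 0.0, 'opening': 0.09137997417088517}
```

View pics/side0.png

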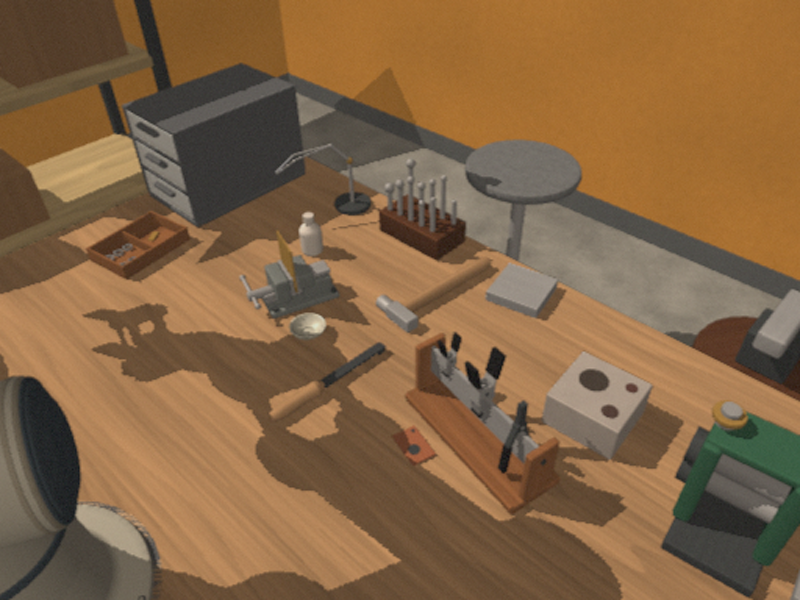

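View pics/top0.png

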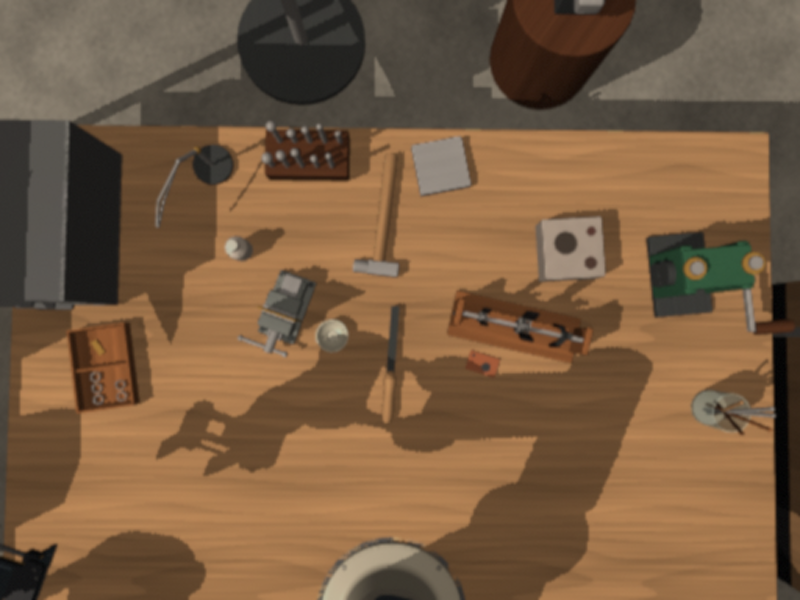

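The side view shows the rack at about (480,420). The larger clip is in the middle at (485,375), the smaller at (445,345) and the pliers at (515,430). The vice and plate are at (290,265). In the top view the clip is near (525,325) and the vice near (285,310). I'll zoom in next.

```bash
python3 - <<'E'
import cv2,pickle,numpy as np
d=pickle.load(open("s0.pkl","rb"))
def c(n,x,y,w,h,k): return cv2.resize(d[n]["image"][y:y+h,x:x+w,::-1],(w*k,h*k),interpolation=cv2.INTER_NEAREST)
# 400x300 tiles
a=c("side",265,205,100,75,4);b=c("side",150,140,100,75,4)
e=c("top",285,170,100,75,4);f=c("top",140,160,100,75,4)
cv2.imwrite("pics/z.png",np.vstack([np.hstack([a,b]),np.hstack([e,f])]))
E
```

```text
(no output)
```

View pics/z.png

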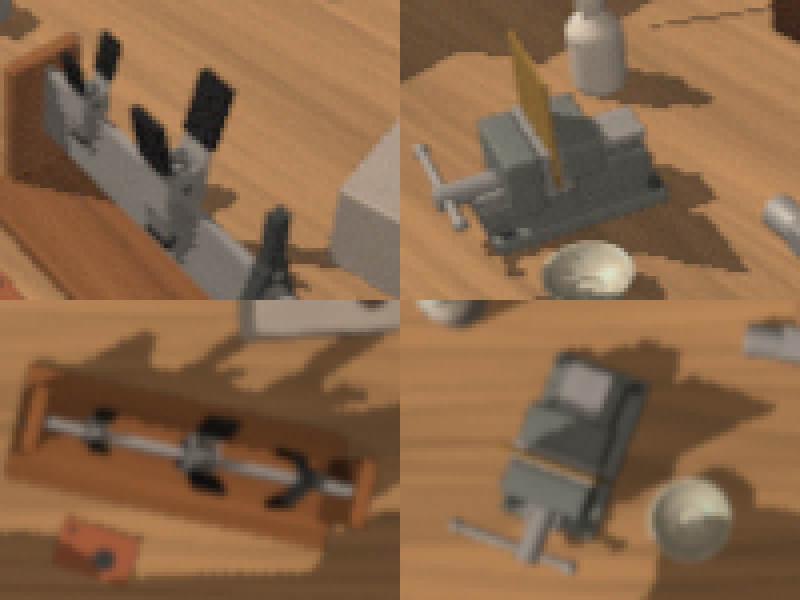

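The zoom shows the clip astride the rail, with its coil at top px (334.5,207.5) and side px (311,246) in original pixels. The plate's top corners are at side px (177.5,148) and (187.5,164.5), and it is a thin line in the top view from (165,195) to (191,206).

```bash
cat > h.py <<'E'
import numpy as np,cv2
def ray(s,u,v):
    R=np.array(s["R"]);t=np.array(s["t"]);d=R.T@np.array([(u-s["cx"])/s["fx"],(v-s["cy"])/s["fy"],1]);return -R.T@t,d
def onz(s,u,v,z):
    o,d=ray(s,u,v);return o+d*(z-o[2])/d[2]
def tri(s1,p1,s2,p2):
    P=[np.array([[s["fx"],0,s["cx"]],[0,s["fy"],s["cy"]],[0,0,1]])@np.c_[s["R"],s["t"]] for s in(s1,s2)]
    X=cv2.triangulatePoints(P[0],P[1],np.float64(p1).reshape(2,1),np.float64(p2).reshape(2,1)).ravel();return X[:3]/X[3]
def proj(s,X):
    c=np.array(s["R"])@X+s["t"];return np.round([s["fx"]*c[0]/c[2]+s["cx"],s["fy"]*c[1]/c[2]+s["cy"]],1)
E
python3 - <<'E'
import pickle;from h import *
d=pickle.load(open("s0.pkl","rb"));T,S=d["top"],d["side"]
for n,(x0,y0,x1,y1) in dict(top=(150,180,210,220),side=(165,140,200,195)).items():
    h=cv2.cvtColor(d[n]["image"],cv2.COLOR_RGB2HSV)[y0:y1,x0:x1]
    m=(h[...,0]>=15)&(h[...,0]<=28)&(h[...,1]>135) if n=="side" else (h[...,0]>=13)&(h[...,0]<=28)&(h[...,1]>90)
    print(n)
    for r,row in enumerate(m): print(y0+r,''.join('#' if v else '.' for v in row))
for z in(.098,.1,.102):
    a=onz(T,296.25,200.75,z);b=onz(T,373.75,217.5,z);print(a,b,np.linalg.norm(a-b),np.arctan2(*(a-b)[[0,1]]))
print("clip",tri(T,(334.5,207.5),S,(311.2,246.2)),onz(T,334.5,207.5,.108),onz(S,311.2,246.2,.108))
for z in(.124,.13,.136): print(onz(S,177.5,148,z),onz(S,187.5,164.5,z),np.linalg.norm(onz(S,177.5,148,z)-onz(S,187.5,164.5,z)),onz(T,165,195,z),onz(T,191.2,205.7,z))
E
```

```text
top
180 ###########################........................#########
181 ##########################..........................########
182 ##########################..........................########
183 ##########################..........................########
184 #########################..........................#########
185 ########################...........................#########
186 #######################............................#########
187 ######################............................##########
188 ######################............................##########
189 #####################.............................##########
190 #####################............................###########
191 #####################............................###########
192 ####################............................############
193 ####################............................############
194 ###################.............................############
195 ###################............................#############
196 ###################............................#####
[... 3951 characters left out ...]
1 -0.12745396  0.102     ] [ 0.5295751  -0.34802729  0.102     ] 0.22531675918251065 0.20555541914681508
clip [ 0.55871037 -0.23561026  0.11496137] [ 0.55712264 -0.23515373  0.108     ] [ 0.56594541 -0.23367116  0.108     ]
[0.59383342 0.25148399 0.124     ] [0.56350289 0.17256592 0.124     ] 0.08454586464228318 [0.58836439 0.24027131 0.124     ] [0.55914326 0.16709945 0.124     ]
[0.58887919 0.24404563 0.13      ] [0.55882154 0.16583757 0.13      ] 0.08378521242890721 [0.5881517  0.23902649 0.13      ] [0.5590794 0.1662273 0.13     ]
[0.58392496 0.23660726 0.136     ] [0.55414019 0.15910923 0.136     ] 0.08302456021553119 [0.58793901 0.23778166 0.136     ] [0.55901553 0.16535515 0.136     ]
```

The manual's scale: shifts go in shares of 50 mm and turns go in shares of 4 rad. Converting my numbers, 0.1455 rad / 4 = 0.0364.

```bash
python3 - <<'E'
import pickle;from h import *
d=pickle.load(open("s0.pkl","rb"));T,S=d["top"],d["side"]
def blobs(n,x0,y0,x1,y1,th):
    m=(d[n]["image"][y0:y1,x0:x1].max(2)<th).astype(np.uint8)
    k,l,st,c=cv2.connectedComponentsWithStats(m,connectivity=8)
    for i in range(1,k):
        if st[i,4]>8: print(n,st[i]+[x0,y0,0,0,0],c[i]+[x0,y0])
blobs("top",325,195,352,225,55);blobs("side",290,215,330,260,45)
for p in [(338.3,208.5)]:
    for z in(.14,.15): print(onz(T,*p,z))
a=tri(T,(189.7,205),S,(187,161.5));b=tri(T,(166,196.5),S,(177,147));print("plate",a,b)
print("mid",tri(T,(178,200.8),S,(182,154.3)))
A=onz(T,189.7,205,.13);B=onz(T,172.5,199,.13);print("yaw",np.arctan2(*(A-B)[[0,1]]),A)
for z in(.124,.13,.136):
  A=onz(T,189.7,205,z);print(proj(S,A),proj(S,A+.07*np.array([.36,.933,0])),proj(T,A+.07*np.array([.36,.933,0])))
print(proj(S,np.array([.5535,-.237,.108])),proj(T,np.array([.5535,-.237,.108])))
E
```

```text
top [334 199  11   6  47] [339.25531915 201.55319149]
top [332 212   9   6  32] [335.84375 214.59375]
side [290 215   5  10  34] [291.58823529 218.85294118]
side [311 223  12  19 130] [316.74615385 232.07692308]
side [298 233  10  16  79] [302.6835443  240.43037975]
[ 0.55416547 -0.23943635  0.14      ]
[ 0.5541004  -0.23741152  0.15      ]
plate [0.56098557 0.16933009 0.13672415] [0.58281613 0.23463202 0.14079951]
mid [0.57183604 0.20166932 0.13833304]
yaw -2.8135311234828917 [0.56098469 0.17039674 0.13      ]
[187.1 165.1] [178.8 151.3] [166.3 195.8]
[187.  163.4] [178.7 149.6] [166.2 195.7]
[186.9 161.7] [178.6 147.9] [166.1 195.7]
[308.9 250.2] [335.2 208.8]
```

Emit:
{"fn": "creep_tool", "kwargs": {"deltas": [[0.091, 0, 0, 0, 0.0364], [0.091, 0, 0, 0, 0.0364], [0.091, 0, 0, 0, 0.0364], [0.091, 0, 0, 0, 0.0364], [0.091, 0, 0, 0, 0.0364], [0.091, 0, 0, 0, 0.0364], [0.091, 0, 0, 0, 0.0364], [0.091, 0, 0, 0, 0.0364], [0.091, 0, 0, 0, 0.0364], [0.091, 0, 0, 0, 0.0364]], "grip_force": 40}}

```text
time_s: 1.1
eef_pos: [0.1976, 0.5927, 0.2136]
tcp_rot: [0.778, 0.628, -0.0, 0.0]
force: [-0.7, -1.2, -0.4]
opening: 0.091
grasp_force: 0.0
```

In the tool's units: -0.037 m is -0.74, 0.0259 m is 0.518.

```bash
python3 - <<'E'
import pickle;from h import *
d=pickle.load(open("s0.pkl","rb"));T,S=d["top"],d["side"]
print(tri(T,(339.25,201.55),S,(316.7,232.1)),tri(T,(335.84,214.6),S,(302.7,240.4)))
print(tri(T,(296.25,200.75),S,(277,222.5)))
# handle tops side (upper right handle top edge centre) rail ends
for z in(.155,.165,.175): print(z,proj(S,np.array([.5785,-.243,z])),proj(S,np.array([.53,-.232,z])))
E
```

```text
[ 0.57276415 -0.23960035  0.15054405] [ 0.53713673 -0.23090048  0.14727336]
[ 0.57569382 -0.12760122  0.10176497]
0.155 [320.1 229.9] [301.4 240. ]
0.165 [320.5 226.5] [301.6 236.6]
0.175 [320.9 223.1] [301.9 233.1]
```

Emit:
{"fn": "creep_tool", "kwargs": {"deltas": [[0.091, -0.74, 0.518, 0, 0], [0.091, -0.74, 0.518, 0, 0], [0.091, -0.74, 0.518, 0, 0], [0.091, -0.74, 0.518, 0, 0], [0.091, -0.74, 0.518, 0, 0], [0.091, -0.74, 0.518, 0, 0], [0.091, -0.74, 0.518, 0, 0], [0.091, -0.74, 0.518, 0, 0], [0.091, -0.74, 0.518, 0, 0], [0.091, -0.74, 0.518, 0, 0], [0.091, -0.74, 0.518, 0, 0], [0.091, -0.74, 0.518, 0, 0], [0.091, -0.74, 0.518, 0, 0], [0.091, -0.74, 0.518, 0, 0], [0.091, -0.74, 0.518, 0, 0], [0.091, -0.74, 0.518, 0, 0], [0.091, -0.74, 0.518, 0, 0], [0.091, -0.74, 0.518, 0, 0], [0.091, -0.74, 0.518, 0, 0], [0.091, 0, 0, 0, 0]]}}

```text
time_s: 3.1
eef_pos: [0.5373, -0.2006, 0.2134]
tcp_rot: [0.777, 0.629, -0.0, 0.001]
force: [-0.1, -0.5, -0.3]
opening: 0.0905
grasp_force: 0.0
```

In the tool's units: -0.0312 m is -0.624, 0.0241 m is 0.482.

Emit:
{"fn": "creep_tool", "kwargs": {"deltas": [[0.091, -0.624, 0.482, 0, 0], [0.091, 0, 0, 0, 0], [0.091, 0, 0, 0.42, 0], [0.091, 0, 0, 0.42, 0], [0.091, 0, 0, 0.42, 0], [0.091, 0, 0, 0.41, 0], [0.091, 0, 0, 0, 0], [0.091, 0, 0, 0, 0]]}}

```text
time_s: 3.9
eef_pos: [0.5526, -0.2309, 0.1307]
tcp_rot: [0.776, 0.631, -0.0, -0.0]
force: [0.9, 0.4, 0.3]
opening: 0.0909
grasp_force: 0.0
```

```bash
python3 - <<'E'
from cell import robot, camrig
import cv2,pickle,numpy as np
a=camrig.snapshot("side");b=camrig.snapshot("top")
A=cv2.resize(a["image"][195:270,265:365,::-1],(400,300),interpolation=cv2.INTER_CUBIC);B=cv2.resize(b["image"][170:245,285:385,::-1],(400,300),interpolation=cv2.INTER_CUBIC)
cv2.imwrite("pics/g1.png",np.hstack([A,B]))
E
```

```text
(no output)
```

View pics/g1.png

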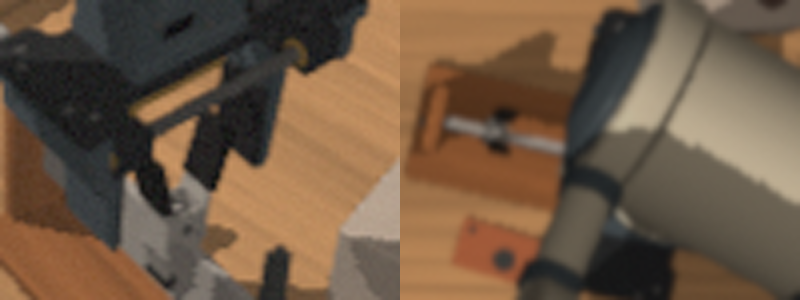

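The side crop shows the fingers straddling both handles, at crop px (150,190) and (205,140), with clearance on each side. I'll shift slightly to centre, then squeeze.

In the tool's units: -0.0045 m is -0.09, 0.003 m is 0.06.

Emit:
{"fn": "creep_tool", "kwargs": {"deltas": [[0.091, -0.09, 0.06, 0, 0], [0.091, 0, 0, 0, 0], [0.05, 0, 0, 0, 0], [0.045, 0, 0, 0, 0], [0.04, 0, 0, 0, 0], [0.035, 0, 0, 0, 0], [0.03, 0, 0, 0, 0], [0.025, 0, 0, 0, 0], [0.02, 0, 0, 0, 0], [0.015, 0, 0, 0, 0], [0.01, 0, 0, 0, 0], [0.01, 0, 0, 0, 0]], "grip_force": 40}}

```text
time_s: 5.2
eef_pos: [0.5549, -0.2366, 0.1319]
tcp_rot: [0.776, 0.631, 0.0, 0.001]
force: [-6.6, 3.1, 24.0]
opening: 0.024
grasp_force: 40.0
```

In the tool's units: -0.025 m is -0.5, -0.02 m is -0.4.

Emit:
{"fn": "creep_tool", "kwargs": {"deltas": [[0.01, 0, 0, -0.1, 0], [0.01, 0, 0, -0.2, 0], [0.01, 0, 0, -0.4, 0], [0.01, 0, 0, -0.4, 0], [0.01, 0, 0, -0.5, 0], [0.01, 0, 0, -0.5, 0], [0.01, 0, 0, -0.5, 0], [0.01, 0, 0, 0, 0], [0.01, 0, 0, 0, 0]]}}

```text
time_s: 6.1
eef_pos: [0.5548, -0.2364, 0.2608]
tcp_rot: [0.776, 0.631, 0.0, 0.0]
force: [0.6, 0.2, -2.0]
opening: 0.0243
grasp_force: 40.0
```

```bash
python3 - <<'E'
from cell import robot, camrig
import cv2,pickle,numpy as np
a=camrig.snapshot("side");pickle.dump(a,open("s1.pkl","wb"))
cv2.imwrite("pics/l1.png",cv2.resize(a["image"][150:300,240:390,::-1],(600,600),interpolation=cv2.INTER_CUBIC))
E
```

```text
(no output)
```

View pics/l1.png

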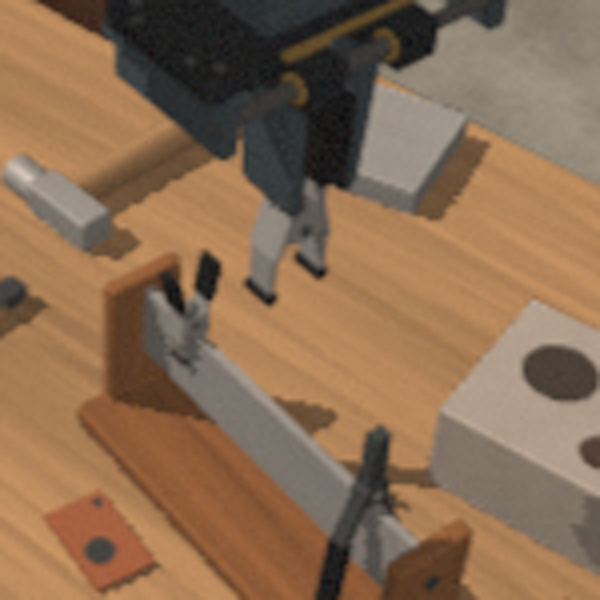

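The clip is held clear of the rack and gapes wide. Its coil is at about original px (315.7,208.7), with the noses at (305,222) and (318,217). The smaller clip and pliers are undisturbed.

In the tool's units: 0.042 m is 0.84, -0.0126 m is -0.252, 0.125 rad / 4 = 0.0313.

```bash
python3 - <<'E'
import pickle;from h import *
S=pickle.load(open("s1.pkl","rb"))
for h in(.015,.02,.025): print(h,proj(S,np.array([.5548,-.2364,.2608-h])))
# noses: 16mm each side, 42 below
yt=np.array([.979,-.2045,0])
for s in(-1,1): print(proj(S,np.array([.5548,-.2364,.2608-.022-.046])+s*.016*yt))
E
```

```text
0.015 [313.9 201.7]
0.02 [313.7 203.6]
0.025 [313.5 205.5]
[305.7 224.7]
[317.9 218.1]
```

Emit:
{"fn": "creep_tool", "kwargs": {"deltas": [[0.01, 0, 0, 0, 0.0313], [0.01, 0.84, -0.252, 0, 0], [0.01, 0.84, -0.252, 0, 0], [0.01, 0.84, -0.252, 0, 0], [0.01, 0.84, -0.252, 0, 0], [0.01, 0.84, -0.252, 0, 0], [0.01, 0.84, -0.252, 0, 0], [0.01, 0.84, -0.252, 0, 0], [0.01, 0.84, -0.252, 0, 0], [0.01, 0.84, -0.252, 0, 0], [0.01, 0.84, -0.252, 0, 0], [0.01, 0, 0, 0, 0], [0.01, 0, 0, 0, 0]]}}

```text
time_s: 7.45
eef_pos: [0.5714, 0.2025, 0.2591]
tcp_rot: [0.813, 0.582, -0.001, -0.0]
force: [-0.1, -1.0, -1.0]
opening: 0.0239
grasp_force: 40.0
```

```bash
python3 - <<'E'
from cell import robot, camrig
import cv2,pickle,numpy as np
a=camrig.snapshot("side");b=camrig.snapshot("top");pickle.dump((a,b),open("s2.pkl","wb"))
A=cv2.resize(a["image"][95:215,130:230,::-1],(400,480),interpolation=cv2.INTER_CUBIC)
B=cv2.resize(b["image"][130:250,110:210,::-1],(400,480),interpolation=cv2.INTER_CUBIC)
cv2.imwrite("pics/p1.png",np.hstack([A,B]))
print(robot.get_state()["eef_pos"])
E
```

```text
[0.57177175 0.20097248 0.25963652]
```

View pics/p1.png

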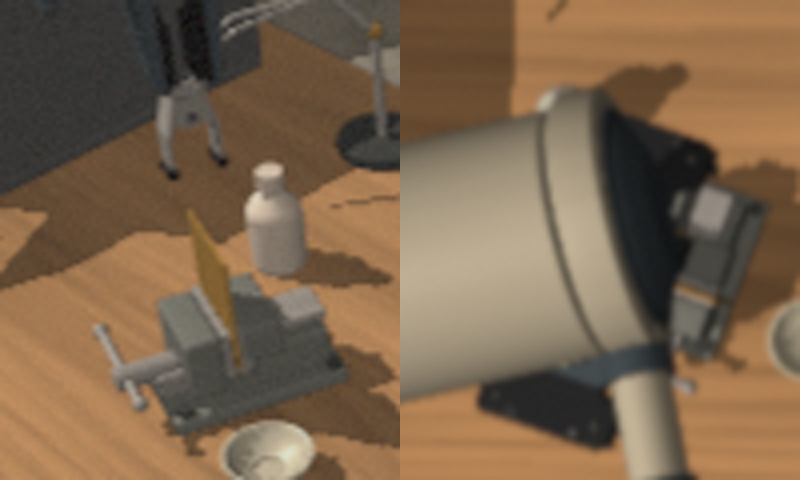

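In the side crop the clip hangs above the plate with its noses at (172,172) and (220,160). The plate's top edge runs from (188,208) to (228,266). I'll compare both against the projections.

```bash
python3 - <<'E'
import pickle;from h import *
S,T=pickle.load(open("s2.pkl","rb"))
E=np.array([.5716,.202,.2593]);yt=np.array([.946,-.325,0])
print("hinge",proj(S,E-[0,0,.02]))
for s in(-1,1): print("nose bottom",proj(S,E+[0,0,-.066]+s*.016*yt))
m=np.array([.572,.202,0]);u=np.array([.325,.946,0])
for z in(.127,.131,.135): print(z,[proj(S,m+[0,0,z]+k*.035*u) for k in(-1,0,1)])
I=S["image"];h=cv2.cvtColor(I,cv2.COLOR_RGB2HSV)
for r in range(144,186,2):
    k=np.where((h[r,170:195,0]>=15)&(h[r,170:195,0]<=28)&(h[r,170:195,1]>135))[0]+170;print(r,k.min() if len(k) else 0,k.max() if len(k) else 0,end=' | ')
g=I[125:145,160:195].max(2)
for r,row in enumerate(g): print(125+r,' '.join('%3d'%v for v in row))
E
```

```text
hinge [176.7 121.1]
nose bottom [173.3 138.4]
nose bottom [185.1 135. ]
0.127 [array([187.4, 164.6]), array([182.7, 157.7]), array([178.1, 151. ])]
0.131 [array([187.2, 163.4]), array([182.5, 156.5]), array([177.9, 149.8])]
0.135 [array([187. , 162.2]), array([182.3, 155.2]), array([177.7, 148.6])]
144 0 0 | 146 0 0 | 148 177 178 | 150 177 179 | 152 177 180 | 154 178 182 | 156 178 183 | 158 178 184 | 160 179 186 | 162 179 186 | 164 180 185 | 166 181 186 | 168 182 186 | 170 183 187 | 172 184 187 | 174 186 187 | 176 187 187 | 178 188 188 | 180 188 188 | 182 0 0 | 184 189 189 | 125  56  59  60  60  56  53  62  77  99 125 145 142 118  93  92  95  84  73  74  87  98 103  92  83  96 100 101 103 103 104 100  98 102 102 102
126  58  58  57  53  62  79  94  97 104 127 143 139 116  94  92  94  93  92  96 104 104 108  96  82  93  97 103 105 104 103  99 101 102 101 102
127  60  56  61  77  92 101 100  99 103 120 138 138 113  96  99 101  99 103 103 104 106 109 112  96  89  99 101 103 101 105 104  99 102  99 103
128  61  84  94  96  98  97 103 101 102 112 126 133 112  96 101 102 103 101 104 100 10
[... 1661 characters left out ...]
 104 102 102 107 107 104 107 107  98  94  97 104 107 106 106 106 102 104 102 104 103 101  98 101  96 100 102 100 100 119 137
141 107 109 109 104 103 105 103 103 104 104 106 103 109 110 110 108 109 104 106 105 108 107 104 104 104 104  99 101 101 102  98 101  98 119 143
142 110 109 108 105 105 105 104 103 101 103 102 105 110 107 110 109 106 108 109 106 104 105 103 105 103 103 106 101 100 102  98  98  98 112 140
143 109 107 107 109 108 106 108 106 104 103 103 100 107 106 106 105 107 109 108 107 109 106 107 105 104 105 105 105 105 100  95 100 107 166 203
144 108 107 106 108 106 107 106 107 105 103 101 100 105  99 104 104 108 109 108 107 106 107 106 105 103 104 103 105 106 104 105 101 159 211 217
```

Clip and plate both agree with their projections to about 1 px, so alignment is good. The edge is at z≈0.135, so I expect contact at TCP z≈0.163. I'll lower partway and look.

In the tool's units: 0.02 m is 0.4, 0.012 m is 0.24.

Emit:
{"fn": "creep_tool", "kwargs": {"deltas": [[0.01, 0, 0, 0.4, 0], [0.01, 0, 0, 0.4, 0], [0.01, 0, 0, 0.24, 0], [0.01, 0, 0, 0.2, 0], [0.01, 0, 0, 0.2, 0], [0.01, 0, 0, 0, 0], [0.01, 0, 0, 0, 0], [0.01, 0, 0, 0, 0], [0.01, 0, 0, 0, 0]]}}

```text
time_s: 8.45
eef_pos: [0.5724, 0.2019, 0.189]
tcp_rot: [0.814, 0.581, 0.0, 0.0]
force: [0.2, -0.6, -1.0]
opening: 0.0239
grasp_force: 40.0
```

```bash
python3 - <<'E'
from cell import robot, camrig
import cv2,pickle,numpy as np
a=camrig.snapshot("side");pickle.dump(a,open("s3.pkl","wb"))
cv2.imwrite("pics/p2.png",cv2.resize(a["image"][115:190,150:210,::-1],(480,600),interpolation=cv2.INTER_CUBIC))
s=robot.get_state();print(s["eef_pos"],s["force"],s["tcp_rot"])
E
```

```text
[0.57235069 0.2019146  0.18891787] [ 0.01458359 -0.27517847 -0.41780888] [8.13908945e-01 5.80992297e-01 3.98916908e-04 1.45161464e-04]
```

View pics/p2.png

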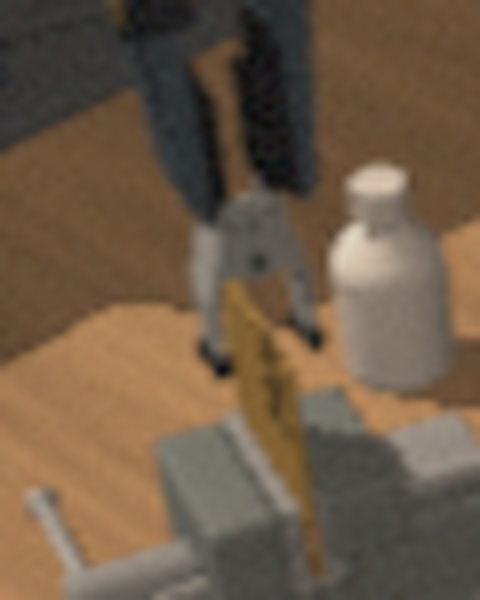

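The clip straddles the plate: noses at crop px (215,360) and (310,335), with the plate edge centred between them. I'll feel downward in small steps.

In the tool's units: 0.008 m is 0.16, 0.006 m is 0.12.

Emit:
{"fn": "creep_tool", "kwargs": {"deltas": [[0.01, 0, 0, 0.16, 0], [0.01, 0, 0, 0.12, 0], [0.01, 0, 0, 0.06, 0], [0.01, 0, 0, 0, 0], [0.01, 0, 0, 0, 0], [0.01, 0, 0, 0, 0]]}}

```text
time_s: 9.1
eef_pos: [0.5723, 0.2018, 0.1716]
tcp_rot: [0.814, 0.581, 0.0, 0.0]
force: [0.6, 0.2, -1.3]
opening: 0.024
grasp_force: 40.0
```

Emit:
{"fn": "creep_tool", "kwargs": {"deltas": [[0.01, 0, 0, 0.02, 0], [0.01, 0, 0, 0, 0], [0.01, 0, 0, 0, 0]]}}

```text
time_s: 9.4
eef_pos: [0.5721, 0.2018, 0.1704]
tcp_rot: [0.814, 0.581, -0.0, -0.0]
force: [-0.2, 1.0, -1.3]
opening: 0.024
grasp_force: 40.0
```

In the tool's units: 0.001 m is 0.02.

Emit:
{"fn": "creep_tool", "kwargs": {"deltas": [[0.01, 0, 0, 0.02, 0], [0.01, 0, 0, 0, 0], [0.01, 0, 0, 0, 0]]}}

```text
time_s: 9.7
eef_pos: [0.5721, 0.2018, 0.1694]
tcp_rot: [0.814, 0.581, -0.0, -0.0]
force: [0.5, -0.8, -1.8]
opening: 0.0241
grasp_force: 40.0
```

In the tool's units: 0.001 m is 0.02.

Emit:
{"fn": "creep_tool", "kwargs": {"deltas": [[0.01, 0, 0, 0.02, 0], [0.01, 0, 0, 0, 0], [0.01, 0, 0, 0, 0]]}}

```text
time_s: 10.0
eef_pos: [0.5721, 0.2018, 0.1684]
tcp_rot: [0.814, 0.581, -0.0, -0.0]
force: [0.5, -0.5, -0.8]
opening: 0.0243
grasp_force: 40.0
```

In the tool's units: 0.0007 m is 0.014.

Emit:
{"fn": "creep_tool", "kwargs": {"deltas": [[0.01, 0, 0, 0.014, 0], [0.01, 0, 0, 0, 0], [0.01, 0, 0, 0, 0]]}}

```text
time_s: 10.3
eef_pos: [0.5721, 0.2018, 0.1677]
tcp_rot: [0.814, 0.581, -0.0, -0.0]
force: [0.2, 0.1, -2.1]
opening: 0.0238
grasp_force: 40.0
```

In the tool's units: 0.0007 m is 0.014.

Emit:
{"fn": "creep_tool", "kwargs": {"deltas": [[0.01, 0, 0, 0.014, 0], [0.01, 0, 0, 0, 0], [0.01, 0, 0, 0, 0]]}}

```text
time_s: 10.6
eef_pos: [0.5722, 0.2018, 0.1675]
tcp_rot: [0.814, 0.581, 0.0, 0.0]
force: [-2.6, -1.4, 6.4]
opening: 0.0239
grasp_force: 40.0
```

In the tool's units: 0.0007 m is 0.014.

Emit:
{"fn": "creep_tool", "kwargs": {"deltas": [[0.01, 0, 0, 0.014, 0], [0.01, 0, 0, 0, 0], [0.01, 0, 0, 0, 0]], "lines": "2,4"}}

```text
eef_pos: [0.5723, 0.2018, 0.1674]
tcp_rot: [0.814, 0.581, 0.0, 0.0]
force: [-4.3, -0.7, 14.0]
```

In the tool's units: -0.0005 m is -0.01.

Emit:
{"fn": "creep_tool", "kwargs": {"deltas": [[0.01, 0, 0, -0.01, 0], [0.01, 0, 0, 0, 0], [0.01, 0, 0, 0, 0], [0.01, 0, 0, 0, 0], [0.01, 0, 0, 0, 0], [0.01, 0, 0, 0, 0]]}}

```text
time_s: 11.5
eef_pos: [0.5722, 0.2018, 0.1675]
tcp_rot: [0.814, 0.581, 0.0, 0.0]
force: [-1.6, 0.1, 7.8]
opening: 0.0237
grasp_force: 40.0
```

```bash
python3 - <<'E'
from cell import robot, camrig
import cv2,numpy as np
a=camrig.snapshot("side")
cv2.imwrite("pics/p3.png",cv2.resize(a["image"][115:190,150:210,::-1],(480,600),interpolation=cv2.INTER_CUBIC))
s=robot.get_state();print(s["eef_pos"],s["force"],s["dq"].round(4))
E
```

```text
[0.57224358 0.20185073 0.16744705] [-2.61351432 -0.29995116  8.47116193] [-0.0009  0.0022 -0.0001 -0.0004  0.0004 -0.0003]
```

View pics/p3.png

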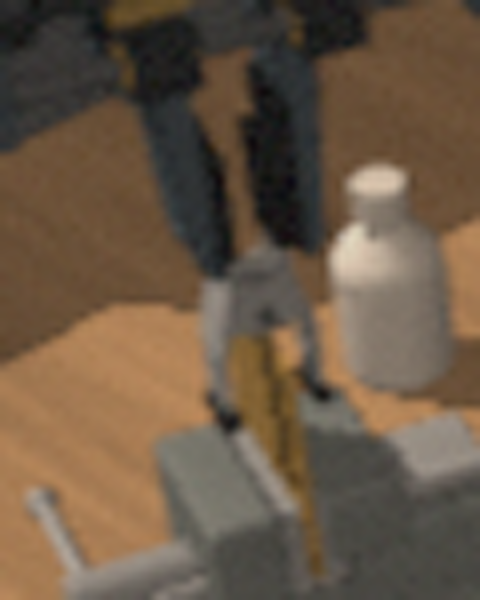

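The coil, at crop px (267,315), sits on the middle of the edge. There is a nose on each side, at (222,408) and (318,388), the contact force is steady at about 9 N, and the clip is fully open. Handing in.

```bash
python3 -c "
from cell import robot, camrig
print(robot.finish_job())"
```

```text
the job is handed in; nothing more can be done
None
```

I handed in the job at 11.5 s with the larger clip held fully open on the middle of the brass plate's top edge, a jaw on each side and its coil bearing at about 9 N; the hand-in gave no verdict.

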